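# Take out the chuck key and shut the guard

## Task

Someone left the T-handled chuck key standing in the top of the chuck, so the sliding guard cannot pass. Lift the key out and stand it upright, T-bar up, in the open steel tool cup, lowering it in by hand to the bottom rather than dropping it; then slide the guard fully shut over the chuck. Leave the canister, the machined part and the brush where they are and keep the cup standing.

Things in the scene. Friction and masses are not known exactly. Their poses are not given: they have to be found in the camera images.
- indexer: Fixed indexing head: base plate 170 (x) x 300 (y) x 20 mm, grey housing 155 mm high on its -y half, on its +y half a steel chuck 100 mm across, axis along y, 95 mm up. Origin: centre of the base's underside, on the table; z up. Key socket: upright round hole, 13.5 mm wide, 30 mm deep, at x=0, y=+45 mm, mouth 150 mm up.
- guard (a joint): Travel in m of the sliding guard along the indexer's +y: 0 = open (over the grey housing), 0.13 = fully shut over the chuck, at its end stop. Stays where left; friction about 3 N. The guard is a hood 156 mm wide, 135 mm long, metal roof (top 170 mm above the table), clear sides, open at both ends. The key in the socket stops it at about 0.05.
- guard_handle (a point): Middle of the guard's handle, 195 mm above the table, moving with the guard: an upright black fin on the middle of the roof, 80 mm along x, 14 mm thick along y (the sliding direction), from 170 to 210 mm above the table. Axes as the indexer's.
- key: Loose steel chuck key, T-shaped, about 0.22 kg: round shaft 12 mm thick, 150 mm long, with a crossbar 12 mm thick and 90 mm long across its upper end. Origin: centre of the shaft's foot; z runs up the shaft to the crossbar, x along the crossbar. At first it stands 30 mm deep in the chuck's socket, at any turn.
- key_bar (a point): Centre of the key's crossbar, 150 mm from the foot along the key's z; same axes as the key.
- cup: Loose round open steel tool cup, dark, plain, 66 mm outer and 58 mm inner diameter, 115 mm high, inner floor 6 mm above its underside, 0.6 kg. Origin: centre of its underside; z up. Its place is exchanged with the canister's in some runs.
- canister: Bystander: closed white round jar with grey lid and paper label, 64 mm in diameter, 115 mm high. Origin: centre of its underside.
- part: Bystander: turned aluminium part with a round foot 68 mm in diameter and a domed top, 84 mm high. Origin: centre of its underside.
- brush: Bystander: chip brush lying on the table, 190 mm long, along its x. Origin: underside, mid-length.
Mind the look-alikes: they are no part of the job. Leave any orange look-alike of the key alone.

How it is judged:
On the way, in this order (a step that is already met when the one before it is completed fails the run):
1. the key, still held by the fingers, has its foot lowered into the cup to within 35 mm of the cup's floor (z of key in the frame of cup between 0 and 0.041 m and horizontal distance between key and cup below 0.03 m and contact force between the fingers and key above 0.5 N), for 0.1 s.
2. the key is let go and stands in the cup, foot at the bottom, while the guard is still open (travel below 0.06) (z of key in the frame of cup below 0.02 m and horizontal distance between key and cup below 0.03 m and angle between key's own z axis and vertical below 0.6 rad and contact force between the fingers and key below 0.1 N and value of joint guard below 0.06 m), for 0.2 s.
3. the guard is slid fully shut (value of joint guard above 0.123 m), for 0.2 s.
At the end, for the whole second after the job is handed in: The guard is shut to within 7 mm of its end stop; the key stands at rest in the cup with its foot within 14 mm of the cup's floor and its T-bar up (it may lean against the rim, tilt under 0.6 rad); the cup stands upright on the table (tilt under 0.1 rad) (value of joint guard above 0.123 m and z of key in the frame of cup between 0 and 0.02 m and horizontal distance between key and cup below 0.03 m and angle between key's own z axis and vertical below 0.6 rad and linear speed of key below 0.03 m/s and angle between cup's own z axis and vertical below 0.1 rad and height (world z) of cup below 0.01 m); the robot touches nothing.
It fails at once if the canister, the machined part or the brush is moved more than 30 mm (distance of any of canister, part, brush from where it was at the start of the episode above 0.03 m).
It fails at once if the cup is tipped by more than 0.5 rad (angle between cup's own z axis and vertical above 0.5 rad).
It also fails if it takes over 59 s, if anything falls off the work surface, if the arm or the gripper's body presses on something with over 40 N, if the wrist force passes 120 N, or if a joint passes its speed limit or range.

## Robot

A 7-joint arm with a two-finger parallel gripper is mounted at the origin on the work surface. World frame = base frame: x ahead of the robot, y to its left, z up, the work surface at z = 0. Lengths are in m, angles in rad, forces in N, time in s.
With the tool pointing down it reaches from about 0.4 to 0.85 m from the base axis. Payload 4.4 kg.
Tool frame: the origin (TCP) lies at the very end of the fingers, on their centre line; the grasp point (between the pads) lies behind it (arm.hold_point_z is the z of the grasp point in the tool frame, in m); z points along the fingers, y is the line along which they close (so a half turn about z gives the same grasp; the last joint's range is limited). The gripper opens to 94 mm and grips with 3 to 60 N. Pads are 16 mm wide; open, the fingers measure 119 mm over their backs; the gripper's body (75 mm by 177 mm) begins 78 mm behind the grasp point.
Start: joints at [1.09, 0.628, 0.038, 1.517, -0.027, 0.996, -0.02], TCP at [0.262, -0.595, 0.205] pointing down, gripper open.
Joint ranges: [-3.06, 3.06], [-0.37, 2.12], [-1.25, 1.32], [0.18, 2.47], [-1.1, 4.24], [0.23, 1.98], [-2.94, 2.94]. Speed limits (rad/s): [2.57, 2.57, 3.14, 3.14, 3.14, 3.14, 3.14].

## Interface

Orientations are given as a unit quaternion [w, x, y, z].
In Python, from bench import arm, kin, optics, workorder gives the robot as it stands. Calls block until the motion is done:
- arm.movep(position, orientation): joint-space move of the TCP to a pose.
- arm.line_to(position, frame=None, velocity=0.15, f_stop=None): straight line of the TCP; frame=None keeps the orientation; velocity is the mean speed in m/s. With f_stop (N) it stops when the force on the tool has changed by that much, and returns True; else False.
- arm.move_joints(angles): joint-space move.
- arm.grip(opening, force=None): finger opening in m; force is the grip in N (None keeps the last); returns when the fingers have stopped.
- arm.wait(seconds).
- kin.inverse_kinematics(position, orientation): joint angles nearest the present ones, or None.
- optics.capture(name): name is "scene" or "side" or "wrist"; returns a dict with "img" (420x560x3 uint8, blue, green, red), "z_map" (420x560 float32, m along the optical axis (not along the pixel's ray), 0 where there is no reading), "fx", "fy", "cx", "cy" (pixels), "D" ([k1, k2, p1, p2, k3] as OpenCV has them; the pictures are not rectified), "position" and "rotation" of the camera in the world. Camera axes: x right, y up, looking along -z (the intrinsics and any distortion apply to the point x, -y, -z); pixel columns grow to the right and rows downward; lengths in m; the calibration is good to about 2 mm. A picture is of the moment at which its call begins.
A pose or a line that the arm cannot do raises arm.Unreachable and nothing moves.
- workorder.close_job(): hands the job in; it is judged then, once.
Trained networks look in a picture, given as the dict that the camera call returned (one of the last four; its "shot" number tells which), for a name from the list of things; names that differ only in an ending like _2 or _b are one class to them, and where a whole thing is asked for, a point or a joint stands for the part that bears it (a point fixed in the world has none). Each returns a list of dicts, best first, with "confidence" (0 to 1); they miss things now and then, are a little off and sometimes report something else, mostly with a low value. They report only what shows in the picture. A call takes as long as a camera call. They do not tell look-alikes from the thing itself.
- optics.cut_out(label, picture): "pixels" (420x560 bool, what is visible of it).
- optics.spot_point(label, picture): "position" ([x, y, z] in m, in the coordinates of the camera as it stood for that picture, good to about 4 mm: a listed point, or the origin of a listed thing).
Readings, each from a call of its own:
- arm.get_time(): time.
- arm.get_joints(): joint angles.
- arm.get_qd(): joint speeds.
- arm.get_joint_efforts(): joint torques, N m.
- arm.get_eef_pos(): TCP position.
- arm.get_tcp_rot(): TCP orientation.
- arm.get_force(): force on the tool from outside, world axes, zero at the start.
- arm.get_ft_torque(): the same for the moment, N m.
- arm.get_width(): finger opening in m.
- arm.get_grasp_force(): force on a finger pad.
Only numpy, scipy, OpenCV 4.12 (cv2) and the standard library are available. Lean on these libraries where they do the work, as an engineer would, in place of code of your own. Each camera call takes 0.05 s, during which the arm holds its last target. There are 200 camera calls.

## Working session

There is one attempt and no reset: what is moved stays moved. The work goes in short steps, each a Python script; the robot and the scene stay as the last script left them, time stands still between calls to the robot, and variables do not carry over. Pictures are saved under pics/ and viewed, at most 10 in all, crops included, and the job is handed in when it is done.

```bash
mkdir -p pics; ls
cat > h.py <<'E'
from bench import arm, kin, optics, workorder
import numpy as np, cv2
def world(p, c):
    R=np.array(c["rotation"]); 
    if R.shape!=(3,3):
        from scipy.spatial.transform import Rotation as Ro
        R=Ro.from_quat(np.roll(R,-1)).as_matrix()
    return np.asarray(p)@R.T+np.array(c["position"])
def cloud(c, mask=None):
    z=c["z_map"]; m=z>0
    if mask is not None: m&=mask
    v,u=np.nonzero(m)
    K=np.array([[c["fx"],0,c["cx"]],[0,c["fy"],c["cy"]],[0,0,1]])
    n=cv2.undistortPoints(np.stack([u,v],1).astype(float)[:,None],K,np.array(c["D"],float))[:,0]
    d=z[v,u]
    return world(np.stack([n[:,0]*d,-n[:,1]*d,-d],1),c),u,v
E
python3 - <<'E'
from h import *
ims=[]
for n in ["scene","side"]:
    c=optics.capture(n); cv2.imwrite(f"pics/{n}0.png",c["img"]); print(n,np.round(c["position"],3),np.shape(c["rotation"]))
    for l in ["indexer","guard_handle","key","key_bar","cup","canister","part","brush"]:
        for r in optics.spot_point(l,c): print(l,round(r["confidence"],2),np.round(world(r["position"],c),3))
print(arm.get_time(),arm.hold_point_z)
E
```

```text
pics
scene [1.238 0.135 0.974] (4,)
indexer 0.83 [ 0.575 -0.188 -0.002]
guard_handle 0.72 [ 0.575 -0.244  0.197]
key 0.9 [ 0.583 -0.145  0.12 ]
key 0.89 [0.585 0.055 0.001]
key 0.36 [ 0.461  0.228 -0.002]
key_bar 0.79 [ 0.759 -0.12   0.152]
key_bar 0.71 [0.587 0.059 0.149]
key_bar 0.6 [ 0.585 -0.145  0.269]
cup 0.67 [0.568 0.301 0.004]
canister 0.72 [ 0.463  0.225 -0.001]
part 0.92 [0.703 0.175 0.002]
side [ 0.533 -0.591  0.719] (4,)
guard_handle 0.89 [ 0.573 -0.245  0.192]
guard_handle 0.49 [ 0.418  0.476 -0.002]
guard_handle 0.47 [ 0.582 -0.146  0.117]
key 0.86 [ 0.756 -0.12  -0.004]
key 0.58 [ 0.585 -0.144  0.118]
key 0.58 [ 0.586  0.051 -0.002]
key_bar 0.97 [0.585 0.056 0.15 ]
key_bar 0.87 [ 0.755 -0.115  0.146]
key_bar 0.77 [ 0.583 -0.142  0.265]
cup 0.89 [0.571 0.305 0.003]
canister 0.8 [0.458 0.224 0.003]
part 0.82 [ 0.708  0.177 -0.   ]
brush 0.92 [0.418 0.474 0.002]
brush 0.55 [ 0.571 -0.247  0.194]
0.9 -0.0188
```

View pics/scene0.png

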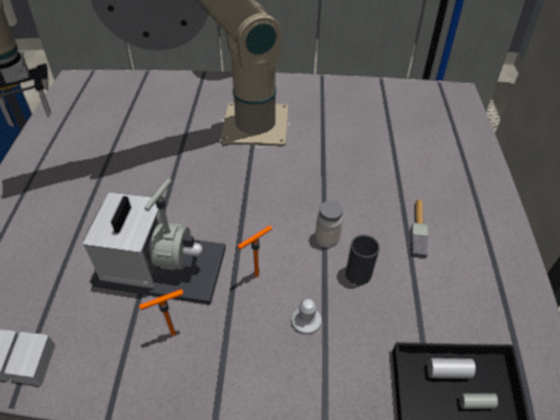

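View pics/side0.png

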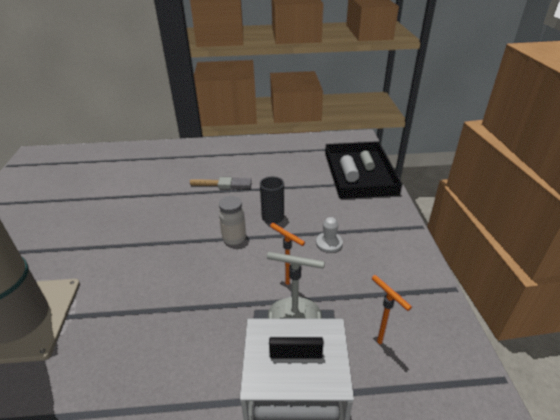

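The scene holds three T-keys: steel in the chuck at scene (160,195) / side (296,262), and two orange look-alikes at scene (255,240) and (163,300), side (287,235) and (390,292). The steel one standing in the chuck is the key. The cup is the dark open cylinder at scene (362,260) and the canister is the white jar at (329,225). I'll measure by depth and confirm with a crop.

Run:
```python
from h import *
P=[];crops=[]
for n,(x,y) in {"scene":(95,165),"side":(230,215)}.items():
    c=optics.capture(n); p,u,v=cloud(c); P.append(p)
    crops.append(cv2.resize(c["img"][y:y+130,x:x+130],(390,390),interpolation=cv2.INTER_CUBIC))
    def rect(q,name):
        r=cv2.minAreaRect((q[:,:2]*1000).astype(np.float32)); print(n,name,len(q),np.round(r[0],1),np.round(r[1],1),round(r[2],1),"zmax",np.round(np.percentile(q[:,2],[5,50,97]),3), "mean",np.round(q[:,:2].mean(0),4))
        d=q[:,:2]-q[:,:2].mean(0); w=np.linalg.svd(d,full_matrices=False)[2][0]; print("   dir deg",np.degrees(np.arctan2(w[1],w[0])).round(1))
    near=lambda a,r:np.hypot(p[:,0]-a[0],p[:,1]-a[1])<r
    z=p[:,2]
    rect(p[near((.584,-.144),.06)&(z>.25)&(z<.3)],"bar")
    rect(p[near((.574,-.245),.055)&(z>.198)&(z<.23)],"handle")
    rect(p[near((.574,-.245),.12)&(z>.162)&(z<.178)],"roof")
    q=p[near((.57,.303),.05)&(z>.107)&(z<.125)]; rect(q,"cup rim")
    rect(p[near((.46,.225),.05)&(z>.107)&(z<.125)],"canister")
    for a in ((.586,.055),(.757,-.119)): rect(p[near(a,.06)&(z>.14)&(z<.17)],"orange")
cv2.imwrite("pics/crop.png",np.hstack(crops))
```

```text
scene bar 287 [ 584.9 -141.1] [16.7 92. ] 72.4 zmax [0.255 0.273 0.278] mean [ 0.5871 -0.1415]
   dir deg -19.9
scene handle 244 [ 576.4 -243.9] [15.5 81. ] 85.0 zmax [0.199 0.209 0.212] mean [ 0.5778 -0.2418]
   dir deg -4.8
scene roof 2687 [ 577.  -224.9] [178.3 157.9] 84.3 zmax [0.167 0.17  0.174] mean [ 0.5869 -0.2424]
   dir deg 13.9
scene cup rim 222 [568.5 301.3] [64.6 66.4] 2.6 zmax [0.108 0.113 0.118] mean [0.5711 0.3023]
   dir deg -17.8
scene canister 354 [462.8 226.6] [56.5 54. ] 42.6 zmax [0.109 0.114 0.117] mean [0.4641 0.2265]
   dir deg -9.9
scene orange 218 [588.7  54.2] [13.7 88.3] 43.2 zmax [0.148 0.154 0.158] mean [0.5912 0.0536]
   dir deg -46.8
scene orange 284 [ 758.8 -120.1] [13.9 90.2] 29.4 zmax [0.148 0.154 0.158] mean [ 0.7607 -0.1194]
   dir deg -60.7
side bar 553 [ 582.5 -146.3] [16.8 89.9] 68.5 zmax [0.254 0.274 0.277] mean [ 0.583  -0.1471]
   dir deg -18.7
side handle 696 [ 574.1 -245.3] [15.4 78.4] 86.1 zmax [0.199 0.21  0.212] mean [ 0.5738 -0.2472]
   dir deg -4.9
side roof 7474 [ 575.7 -228.6] [168.5 156.1] 84.8 zmax [0.169 0.171 0.173] mean [ 0.5735 -0.2549]
   dir deg 174.8
side cup rim 180 [569.3 300.4] [65.7 63.4] 87.6 zmax [0.108 0.113 0.117] mean [0.569  0.3003]
   dir deg -91.3
side canister 299 [461.1 223.1] [54.3 55.9] 79.2 zmax [0.109 0.115 0.118] mean [0.4612 0.2207]
   dir deg -82.5
side orange 227 [588.   52.3] [12.8 88.7] 42.9 zmax [0.147 0.155 0.158] mean [0.5882 0.0492]
   dir deg -46.2
side orange 342 [ 758.4 -121.9] [12.9 90.4] 29.3 zmax [0.147 0.155 0.158] mean [ 0.7581 -0.1246]
   dir deg -60.8
```

View pics/crop.png

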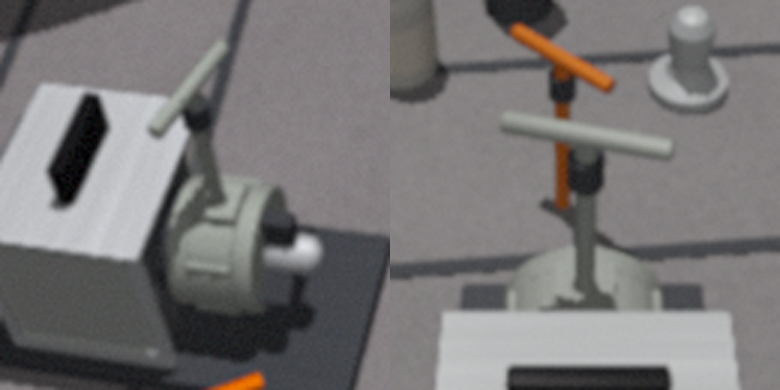

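The crop confirms it: the grey steel key stands in the chuck (bar centre at 0.584, -0.144, 0.270, bar direction about -19°). The orange ones stand on the table with bars at 0.15 m, so I leave those alone. Indexer yaw is about -5° and the cup is at (0.569, 0.301). Next is the grasp.

```bash
cat >> h.py <<'E'
from scipy.spatial.transform import Rotation as Ro
def down(deg):  # tool z down, tool x at angle deg (or a half turn off) in the world, whichever suits the wrist
    m=Ro.from_euler("z",deg,degrees=True)*Ro.from_euler("x",180,degrees=True)
    return np.roll(m.as_quat(),1)
def pick(pos,deg):
    best=None
    for d in (deg,deg+180):
        j=kin.inverse_kinematics(pos,down(d))
        if j is not None and (best is None or abs(j[6])<abs(best[1][6])): best=(d,j)
    return best
H=-arm.hold_point_z
E
python3 - <<'E'
from h import *
b=np.array([.5838,-.1440,.270]); cup=np.array([.569,.301])
p=np.array(arm.get_eef_pos())
for pos in ([*b[:2],.40],[*b[:2],.25],[*cup,.40],[*cup,.14]):
    r=[(d,np.round(kin.inverse_kinematics(pos,down(d)),2) if kin.inverse_kinematics(pos,down(d)) is not None else None) for d in (-19.3,160.7)]; print(r)
arm.line_to([p[0],p[1],.36],velocity=.2)
d,j=pick([*b[:2],.36],-19.3); print(d)
arm.move_joints(j); arm.grip(.06)
c=optics.capture("wrist"); cv2.imwrite("pics/w1.png",c["img"])
pp,u,v=cloud(c); m=(pp[:,2]>.262)&(pp[:,2]<.285)&(np.hypot(pp[:,0]-b[0],pp[:,1]-b[1])<.06)
q=pp[m]; 
if len(q)>20: print(len(q),cv2.minAreaRect((q[:,:2]*1000).astype(np.float32)))
print(arm.get_eef_pos(),arm.get_time())
E
```

```text
[(-19.3, array([ 0.11,  0.42,  0.14,  1.35, -0.06,  1.38, -1.66])), (160.7, array([ 0.57,  0.47, -0.63,  1.33,  0.27,  1.43,  1.19]))]
[(-19.3, array([ 0.07,  0.52,  0.2 ,  1.61, -0.11,  1.03, -1.61])), (160.7, array([ 0.58,  0.57, -0.62,  1.59,  0.36,  1.09,  1.1 ]))]
[(-19.3, array([-0.26,  0.53, -0.5 ,  1.21,  0.24,  1.47, -2.63])), (160.7, array([-0.04,  0.63, -1.  ,  1.2 ,  0.52,  1.56,  0.29]))]
[(-19.3, array([-0.6 ,  0.69,  0.12,  1.6 , -0.1 ,  0.85, -2.35])), (160.7, array([-0.13,  0.78, -0.71,  1.59,  0.58,  0.99,  0.21]))]
160.7
1151 ((583.6235961914062, -143.0932159423828), (11.429896354675293, 89.90335845947266), 71.01163482666016)
[ 0.58380367 -0.14396434  0.35998927] 4.675
```

View pics/w1.png

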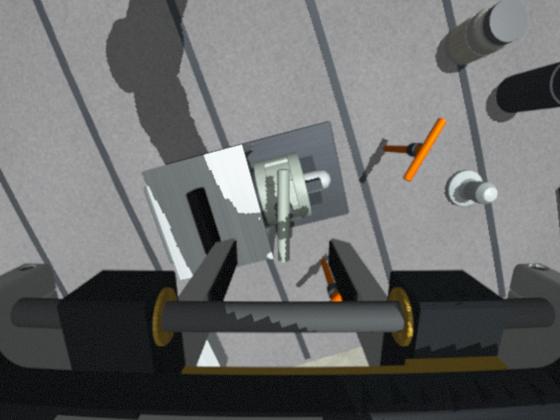

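The wrist view shows the steel bar at about (283,215), square between the fingers. Its measured centre (583.6, -143.1) mm agrees with the earlier one. Descend, grip and lift.

Run:
```python
from h import *
f0=np.array(arm.get_force())
p=[.5837,-.1436,.270-H-.003]
print("hit",arm.line_to(p,velocity=.1,f_stop=8))
arm.grip(0.0,force=30)
print("w",arm.get_width(),"gf",arm.get_grasp_force(),"F",np.round(np.array(arm.get_force())-f0,1))
z=arm.get_eef_pos()[2]
print("hit",arm.line_to([p[0],p[1],z+.04],velocity=.06,f_stop=25),np.round(np.array(arm.get_force())-f0,1))
print("w",arm.get_width(),arm.get_grasp_force(),arm.get_eef_pos(),arm.get_time())
```

```text
hit False
w 0.011539904150642823 gf 29.99875769019127 F [ 0.2  0.6 -0.3]
hit False [-0.3  0.8 -2.6]
w 0.011383929982796893 29.997801035642624 [ 0.58343072 -0.14364688  0.28795568] 7.5667
```

Run:
```python
from h import *
p=arm.get_eef_pos()
arm.line_to([p[0],p[1],.36],velocity=.15)
try: arm.line_to([.569,.301,.36],velocity=.22)
except arm.Unreachable: print("movep"); arm.movep([.569,.301,.36],arm.get_tcp_rot())
print(arm.get_eef_pos(),arm.get_width(),arm.get_time())
out=[]
for n in ("scene","side"):
    c=optics.capture(n); pp,u,v=cloud(c)
    near=np.hypot(pp[:,0]-.569,pp[:,1]-.301)<.06
    for lo,hi in ((.235,.26),(.26,.29),(.29,.32)):
        q=pp[near&(pp[:,2]>lo)&(pp[:,2]<hi)]
        if len(q): print(n,lo,len(q),np.round(q.mean(0),4),np.round(np.ptp(q,0),3), q[:,2].min())
    q=pp[near&(pp[:,2]>.15)&(pp[:,2]<.32)]; print("zmin",np.sort(q[:,2])[:3])
    q=pp[near&(pp[:,2]>.107)&(pp[:,2]<.125)]; print("rim",cv2.minAreaRect((q[:,:2]*1000).astype(np.float32)))
    out.append(c["img"])
s,t=out
cv2.imwrite("pics/hang.png",np.hstack([cv2.resize(s[100:300,270:450],(360,400)),cv2.resize(t[60:260,190:370],(360,400))]))
```

```text
[0.56946194 0.29977846 0.36005509] 0.011507072603396546 10.3667
scene 0.235 48 [0.5729 0.2983 0.248 ] [0.009 0.012 0.025] 0.23514150764669384
scene 0.26 65 [0.5726 0.2984 0.2756] [0.01  0.012 0.03 ] 0.2604350144005987
scene 0.29 69 [0.5724 0.2985 0.3055] [0.009 0.011 0.029] 0.29006419197063704
zmin [0.23238238 0.23279308 0.23292808]
rim ((569.3765869140625, 301.1692810058594), (63.926666259765625, 66.30754089355469), 26.586748123168945)
side 0.235 41 [0.5685 0.2946 0.2481] [0.01  0.008 0.025] 0.23538568900165108
side 0.26 58 [0.569  0.2952 0.2751] [0.01  0.01  0.029] 0.260120748700974
side 0.29 59 [0.5694 0.2957 0.3051] [0.012 0.012 0.029] 0.29036577127464636
zmin [0.23374609 0.23538569 0.23565354]
rim ((569.1685791015625, 301.431884765625), (66.35822296142578, 63.52880096435547), 85.12684631347656)
```

View pics/hang.png

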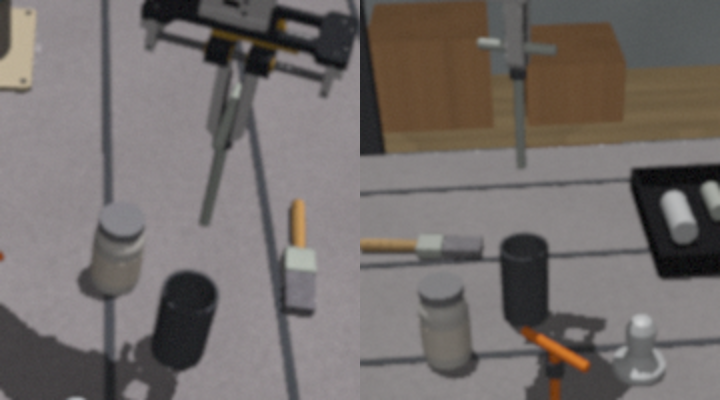

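The key hangs upright over the open dark cup, foot at z≈0.232 and centred within about 2 mm. Lowering.

Run:
```python
from h import *
x,y=.5693,.3013
print(arm.line_to([x,y,.17],velocity=.12,f_stop=8))
print("floor",arm.line_to([x,y,.130],velocity=.03,f_stop=4),arm.get_eef_pos(),np.round(arm.get_force(),1))
arm.wait(.25)
print("gf",arm.get_grasp_force(),arm.get_time())
```

```text
False
floor True [0.56930979 0.30133176 0.13416054] [-0.1 -0.4  4.6]
gf 30.0002221763134 13.5333
```

Run:
```python
from h import *
arm.grip(.094); arm.wait(.5)
print("gf",arm.get_grasp_force(),np.round(arm.get_force(),2))
p=arm.get_eef_pos(); arm.line_to([p[0],p[1],.36],velocity=.12)
out=[]
for n in ("scene","side"):
    c=optics.capture(n)
    for l in ("key","key_bar","cup","guard_handle"):
        for r in optics.spot_point(l,c):
            w=world(r["position"],c)
            if r["confidence"]>.4: print(n,l,round(r["confidence"],2),np.round(w,3))
    out.append(c["img"])
s,t=out
cv2.imwrite("pics/rel.png",np.hstack([cv2.resize(s[150:320,290:450],(376,400)),cv2.resize(t[100:270,190:350],(376,400))]))
print(arm.get_time())
for pos in ([.5717,-.273,.25],[.5717,-.273,.182],[.588,-.10,.182]): print([None if (j:=kin.inverse_kinematics(pos,down(a))) is None else np.round(j,2) for a in (85.1,-94.9)])
```

```text
gf 0.0 [ 0.1   0.18 -0.5 ]
scene key 0.8 [ 0.761 -0.118 -0.003]
scene key 0.57 [0.586 0.053 0.   ]
scene key_bar 0.69 [ 0.755 -0.119  0.155]
scene key_bar 0.62 [0.585 0.053 0.15 ]
scene key_bar 0.6 [0.568 0.297 0.156]
scene key_bar 0.49 [0.416 0.471 0.001]
side key 0.72 [ 0.757 -0.122  0.003]
side key 0.63 [ 0.587  0.05  -0.003]
side key_bar 0.98 [0.583 0.057 0.147]
side key_bar 0.75 [0.567 0.3   0.152]
side key_bar 0.68 [ 0.76  -0.119  0.148]
side cup 0.64 [0.57  0.306 0.   ]
side guard_handle 0.8 [ 0.572 -0.244  0.194]
side guard_handle 0.72 [0.458 0.227 0.001]
17.8833
[array([ 0.58,  0.58, -0.3 ,  1.5 ,  0.18,  1.09,  0.15]), array([ 0.95,  0.75, -1.03,  1.49,  0.66,  1.28,  2.9 ])]
[array([ 0.56,  0.64, -0.27,  1.59,  0.2 ,  0.94,  0.14]), array([ 0.93,  0.81, -0.98,  1.57,  0.72,  1.16,  2.85])]
[array([ 0.32,  0.59, -0.32,  1.69,  0.23,  0.89, -0.17]), array([ 0.7 ,  0.77, -1.  ,  1.68,  0.71,  1.1 ,  2.53])]
```

View pics/rel.png

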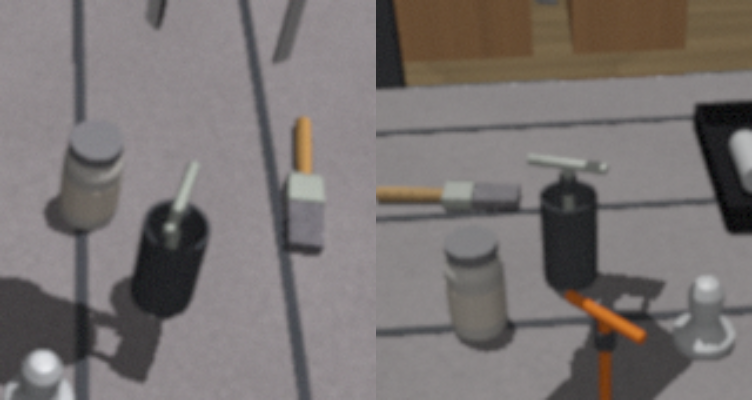

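The key stands upright in the cup with its bar at z≈0.154, so its foot is at the bottom. The canister, part, brush and cup have not moved. Now the guard: push the fin with closed fingers.

Run:
```python
from h import *
h=np.array([.5742,-.2446]); s=np.array([.0857,.9963]); a=h-.03*s
arm.grip(0.0,force=20)
arm.movep([*a,.36],down(85.1))
arm.line_to([*a,.21],velocity=.15)
print("roof hit",arm.line_to([*a,.184],velocity=.06,f_stop=5))
e=a+.165*s
for k in range(3):
    st=arm.line_to([*e,.184],velocity=.06,f_stop=14); p=np.array(arm.get_eef_pos()); along=(p[:2]-a)@s
    print(st,along,np.round(arm.get_force(),1),arm.get_time())
    if not st or along>.135: break
b=p[:2]-.012*s
arm.line_to([*b,.184],velocity=.08); arm.line_to([*b,.33],velocity=.15)
for n in ("scene","side"):
    c=optics.capture(n); pp,u,v=cloud(c)
    q=pp[(np.hypot(*(pp[:,:2]-(h+.13*s)).T)<.055)&(pp[:,2]>.198)&(pp[:,2]<.22)]
    if len(q): r=cv2.minAreaRect((q[:,:2]*1000).astype(np.float32)); print(n,r,"travel",(np.array(r[0])/1000-h)@s)
    for l in ("guard_handle","key_bar"):
        for r in optics.spot_point(l,c):
            if r["confidence"]>.4: print(l,np.round(world(r["position"],c),3))
    cv2.imwrite(f"pics/{n}_end.png",c["img"])
print(arm.get_time())
```

```text
roof hit False
True 0.12311224051120304 [ 0.2 -1.6  1.1] 24.9667
True 0.12289861938701156 [-0.2 -0.6  1.4] 25.2917
True 0.12270248848972001 [ 0.1 -1.6  0.7] 25.6083
scene ((585.1753540039062, -134.59153747558594), (15.372712135314941, 82.99322509765625), 84.3326416015625) travel 0.1105420190512085
guard_handle [ 0.583 -0.136  0.197]
key_bar [ 0.759 -0.119  0.152]
key_bar [0.583 0.056 0.15 ]
key_bar [0.569 0.299 0.159]
side ((583.8632202148438, -137.02163696289062), (15.97102165222168, 79.56629943847656), 85.57957458496094) travel 0.10800846106628417
guard_handle [ 0.579 -0.137  0.196]
key_bar [ 0.758 -0.119  0.15 ]
key_bar [0.583 0.056 0.148]
key_bar [0.566 0.3   0.151]
27.325
```

View pics/scene_end.png

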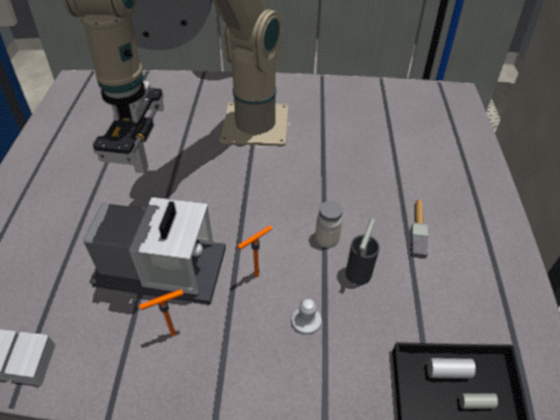

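The scene view shows the hood over the chuck with its fin at (168,220), and the key standing in the cup at (365,250). The fin only moved 0.109 m. Relative to the socket it began at y≈-56 mm, while the key-stop figure implies about -78 mm when fully open, so travel probably started near 0.02. I'll push harder to check it really is at the end stop, and check against the base plate.

Run:
```python
from h import *
h=np.array([.5742,-.2446]); s=np.array([.0857,.9963]); a=h-.03*s; x=np.array([.9963,-.0857])
p=np.array(arm.get_eef_pos()); b=p[:2]
arm.line_to([*b,.184],velocity=.15)
st=arm.line_to([*(b+.04*s),.184],velocity=.03,f_stop=28); p=np.array(arm.get_eef_pos())
print(st,"along",(p[:2]-a)@s,np.round(arm.get_force(),1))
b=p[:2]-.015*s
arm.line_to([*b,.184],velocity=.08); arm.line_to([*b,.36],velocity=.15)
c=optics.capture("scene"); pp,u,v=cloud(c)
q=pp[(np.hypot(*(pp[:,:2]-(h+.11*s)).T)<.055)&(pp[:,2]>.198)&(pp[:,2]<.22)]
r=cv2.minAreaRect((q[:,:2]*1000).astype(np.float32)); fin=np.array(r[0])/1000
d=pp[:,:2]-fin; al=d@s; ac=d@x
m=(abs(ac)<.07)&(pp[:,2]>.014)&(pp[:,2]<.026)&(al>.02)&(al<.2)
print("fin",fin,"travel",(fin-h)@s,"base +y edge from fin",np.percentile(al[m],[95,99,100]),m.sum())
m=(abs(ac)<.06)&(pp[:,2]>.165)&(pp[:,2]<.176); print("roof extent",np.percentile(al[m],[0,2,98,100]))
for l in ("key_bar","cup","indexer","canister","part"):
    for r in optics.spot_point(l,c):
        if r["confidence"]>.4: print(l,np.round(world(r["position"],c),3))
print(arm.get_time())
```

```text
True along 0.12218628003098432 [-0.5 -1.3  0.5]
fin [ 0.58605377 -0.13456253] travel 0.11064619910339354 base +y edge from fin [0.09479375 0.18601847 0.19277957] 1073
roof extent [-0.07027746 -0.06613402  0.06452947  0.06702722]
key_bar [0.584 0.055 0.149]
key_bar [0.571 0.297 0.155]
key_bar [0.568 0.299 0.005]
key_bar [ 0.756 -0.121  0.156]
cup [0.568 0.303 0.002]
indexer [ 0.575 -0.187 -0.002]
canister [ 0.459  0.225 -0.002]
part [0.708 0.175 0.004]
31.2917
```

A 28 N push doesn't move the guard, so it is at a hard stop. The fin sits at y≈+53 mm on the indexer by both the socket and the base edge (about +51 expected when shut). The key and cup are in place and the arm is clear.

```bash
python3 -c "
from h import *
print(arm.get_force(), workorder.close_job())"
```

```text
the job is handed in; nothing more can be done
[-0.22601117  0.86497963 -0.48551437] None
```

The job is handed in: the steel key stands upright in the tool cup, lowered by hand to the bottom, and the guard is shut against its end stop. The canister and machined part did not move; the brush looked unmoved in the pictures but was not re-measured. No verdict came back after the hand-in.

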